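Find the full canister by its weight

TASK

Three identical square canisters stand on the laboratory bench; one is full and the other two are empty. Find the full one by its weight in the grip and set it down gently, upright, in the blue tray; leave the two empty ones standing upright on the bench where they were.

Things in the scene. Friction and masses are not known exactly. Their poses are not given: they have to be found in the camera images.
- canister_a: Closed square canister, off-white opaque plastic: body 52 x 52 mm, 90 mm high; neck 32 mm wide, 6 mm high; round grey cap 38 mm wide, 22 mm high; 118 mm in all. Origin: centre of its underside, z up, x and y square to its sides. Full (450 to 570 g) or empty (about 135 g): exactly one of the three is full, any one of them, and it cannot be seen which.
- canister_b: Closed square canister, off-white opaque plastic: body 52 x 52 mm, 90 mm high; neck 32 mm wide, 6 mm high; round grey cap 38 mm wide, 22 mm high; 118 mm in all. Origin: centre of its underside, z up, x and y square to its sides. Full or empty, as told for canister_a. Rigid: 20 to 30 N of grip on the body is safe.
- canister_c: Closed square canister, off-white opaque plastic: body 52 x 52 mm, 90 mm high; neck 32 mm wide, 6 mm high; round grey cap 38 mm wide, 22 mm high; 118 mm in all. Origin: centre of its underside, z up, x and y square to its sides. Full or empty, as told for canister_a. The three stand upright on the bench in a loose row from left to right, 110 mm or more between centres.
- tray: Open square tray of blue plastic, fixed to the bench: 130 x 130 mm outside, 24 mm high, walls 5 mm thick, floor 5 mm thick (inside 120 x 120 mm, 19 mm deep). Origin: centre of its underside, on the bench; z up, x and y along its walls. Nothing is in it at the start.

How it is judged (in metres and radians):
At the end, for the whole second after the job is handed in: The full canister stands upright (within 8 degrees) and at rest on the floor of the blue tray, so that the tray bears its weight (more than 3.2 N); the two empty ones stand upright at rest on the bench, each within 50 mm of where it started (contact force between tray and anything else above 3.2 N and ((horizontal distance between canister_a and tray below 0.055 m and z of canister_a in the frame of tray between 0 and 0.011 m and angle between each of canister_a, canister_b, canister_c's own z axis and vertical below 0.15 rad and linear speed of each of canister_a, canister_b, canister_c below 0.02 m/s and distance of each of canister_b, canister_c from where it was at the start of the episode below 0.05 m and height (world z) of each of canister_b, canister_c below 0.008 m) or (horizontal distance between canister_b and tray below 0.055 m and z of canister_b in the frame of tray between 0 and 0.011 m and angle between each of canister_b, canister_a, canister_c's own z axis and vertical below 0.15 rad and linear speed of each of canister_b, canister_a, canister_c below 0.02 m/s and distance of each of canister_a, canister_c from where it was at the start of the episode below 0.05 m and height (world z) of each of canister_a, canister_c below 0.008 m) or (horizontal distance between canister_c and tray below 0.055 m and z of canister_c in the frame of tray between 0 and 0.011 m and angle between each of canister_c, canister_a, canister_b's own z axis and vertical below 0.15 rad and linear speed of each of canister_c, canister_a, canister_b below 0.02 m/s and distance of each of canister_a, canister_b from where it was at the start of the episode below 0.05 m and height (world z) of each of canister_a, canister_b below 0.008 m))); the robot touches nothing.
It fails at once if a canister is let fall (more than about 13 mm) instead of being set down ((linear speed of canister_a above 0.5 m/s and contact force between the fingers and canister_a below 0.5 N) or (linear speed of canister_b above 0.5 m/s and contact force between the fingers and canister_b below 0.5 N) or (linear speed of canister_c above 0.5 m/s and contact force between the fingers and canister_c below 0.5 N)).
It fails at once if a canister is tipped over (angle between any of canister_a, canister_b, canister_c's own z axis and vertical above 0.7 rad).
It also fails if it takes over 67 s, if anything falls off the work surface, if the arm or the gripper's body presses on something with over 40 N, if the wrist force passes 120 N, or if a joint passes its speed limit or range.

ROBOT

A 6-joint arm with a two-finger parallel gripper is mounted at the origin on the work surface. World frame = base frame: x ahead of the robot, y to its left, z up, the work surface at z = 0. Lengths are in mm, angles in rad, forces in N, time in s.
With the tool pointing down it reaches from about 250 to 775 mm from the base axis. Payload 4 kg.
Tool frame: the origin (TCP) lies at the very end of the fingers, on their centre line; the grasp point (between the pads) lies env.grasp_offset behind it (env.grasp_offset is the distance from the TCP to the grasp point, in mm); z points along the fingers, y is the line along which they close (so a half turn about z gives the same grasp; the last joint's range is limited). The gripper opens to 94 mm and grips with 3 to 60 N. Pads are 16 mm wide; open, the fingers measure 119 mm over their backs; the gripper's body (75 mm by 177 mm) begins 78 mm behind the grasp point.
Start: joints at [1.083, 0.087, 1.371, -0, 1.684, -0.103], TCP at [206.467, 509.796, 205.506] pointing down, gripper open.
Joint ranges: [-3.1, 3.1], [-0.76, 2.03], [0.27, 2.55], [-1.08, 4.22], [0.17, 2.65], [-2.57, 2.57]. Speed limits (rad/s): [2.79, 2.79, 3.14, 3.14, 3.14, 3.14].

INTERFACE

Orientations are given as a rotation vector (axis times angle).
In Python, from plant import env, optics gives the robot as it stands. The module is installed in compiled form; this text tells all that it offers.
- The arm moves only by the tool jog_arm, never from a script. Its argument "rows" is a list of rows, each an object of numbers: "rx", "ry", "rz": the turn, a rotation vector about the tool's x, y, z each as a share of 0.08 rad, from -1 to 1; "dx", "dy", "dz": the shift along the tool's x, y, z each as a share of 50 mm, from -1 to 1; "grip": the opening, from -1 (shut) to 1 (fully open). A call has 1 to 20 rows; each row shifts and turns the commanded pose from where the row before left it, along the tool's axes as they then stand; what a row does not reach is not made up. A row lasts 1/10 s, in which the tool goes at most 50 mm and 8.59 degrees, less where a joint would pass 70% of its speed; a pose out of reach is approached as far as the arm can. A call with a number of a shift or a turn outside -1 to 1 is refused whole. A call with a gripper value outside its range is refused whole. The fingers move at their own pace and stop on an object; "squeeze" is the grip in N (left out, the last holds). Time passes only in rows, so rows that do not move let the fingers close. It gives the time, the measured TCP pose, the force, the opening and the grip force at its end, in the units of the state.
- env.sense(): the state, without advancing time (a new reading comes with each control period).
- optics.get_image(name): name is "scene" or "top"; returns a dict with "frame" (384x512x3 uint8, red, green, blue), "z_map" (384x512 float32, mm along the optical axis (not along the pixel's ray), 0 where there is no reading), "mtx" (3x3 intrinsics, pixels), "T" (4x4, takes a point from camera to world coordinates). Camera axes: x right, y up, looking along -z (the intrinsics and any distortion apply to the point x, -y, -z); pixel columns grow to the right and rows downward; lengths in mm; the calibration is good to about 2 mm. A picture is of the moment at which its call begins.
- env.job_done(): hands the job in; it is judged then, once.
The state is a dict: "t": time; "qpos": joint angles; "dq": joint speeds; "tau": joint torques, N m; "ee_pos": TCP position; "ee_rot": TCP orientation; "ft_force": force on the tool from outside, world axes, zero at the start; "moment": the same for the moment, N m; "opening": finger opening in mm; "grasp_force": force on a finger pad.
Only numpy, scipy, OpenCV 4.12 (cv2) and the standard library are available. Lean on these libraries where they do the work, as an engineer would, in place of code of your own. Each camera call takes 0.05 s, during which the arm holds its last target. There are 200 camera calls.

## Working session

There is one attempt and no reset: what is moved stays moved. The work goes in short steps, Python scripts to look and compute and a tool call to move; the robot and the scene stay as the last step left them, time stands still between calls to the robot, and variables do not carry over. Pictures are saved under pics/ and viewed, at most 10 in all, crops included, and the job is handed in when it is done.

Besides the shell and the picture viewer there is one more tool, called after "Request:" in YAML: its name, and indented under it one key for each argument. jog_arm: Moves the arm, as the interface text tells. Its arguments: {"type":"object","properties":{"rows":{"type":"array","items":{"type":"object","properties":{"rx":{"type":"number","minimum":-1,"maximum":1},"ry":{"type":"number","minimum":-1,"maximum":1},"rz":{"type":"number","minimum":-1,"maximum":1},"dx":{"type":"number","minimum":-1,"maximum":1},"dy":{"type":"number","minimum":-1,"maximum":1},"dz":{"type":"number","minimum":-1,"maximum":1},"grip":{"type":"number"}}}},"squeeze":{"type":"number"}},"required":["rows"]}

```bash
mkdir -p pics
python3 - <<'E'
from plant import env, optics
import cv2, numpy as np
s=env.sense(); print({k:np.round(v,3).tolist() for k,v in s.items()}, env.grasp_offset)
for n in("top","scene"):
    d=optics.get_image(n); np.savez(f"{n}.npz",**d); cv2.imwrite(f"pics/{n}.png",d["frame"][:,:,::-1]); print(n,np.round(d["T"],3).tolist(),d["mtx"].tolist())
E
```

```text
{'t': 0.0, 'qpos': [1.083, 0.088, 1.372, -0.0, 1.684, -0.103], 'dq': [0.001, -0.001, -0.0, 0.001, -0.0, 0.001], 'tau': [-0.0, -34.018, -30.243, 0.072, 0.033, -0.0], 'ee_pos': [206.206, 509.295, 204.302], 'ee_rot': [-0.601, -3.083, 0.003], 'ft_force': [0.576, -0.4, -0.281], 'moment': [0.007, 0.059, 0.01], 'grasp_force': 0.0, 'opening': 93.816} 18.8
top [[0.021, 0.994, -0.11, 440.581], [-1.0, 0.021, -0.002, 25.465], [0.0, 0.11, 0.994, 844.555], [0.0, 0.0, 0.0, 1.0]] [[374.1801443791837, 0.0, 255.1975874835348], [0.0, 374.1801443791837, 190.39197841801473], [0.0, 0.0, 1.0]]
scene [[0.741, -0.455, 0.494, 1091.691], [0.672, 0.507, -0.54, -599.507], [-0.004, 0.732, 0.681, 854.272], [0.0, 0.0, 0.0, 1.0]] [[489.38655129671105, 0.0, 248.98317722167027], [0.0, 489.38655129671105, 194.89453633842527], [0.0, 0.0, 1.0]]
```

View pics/top.png

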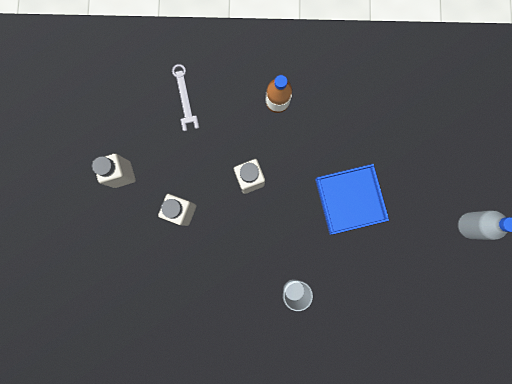

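View pics/scene.png

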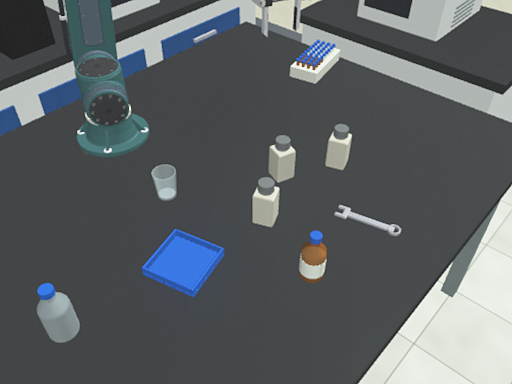

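The top view shows the canisters at about (112,170), (176,210) and (249,176), the tray at (352,199), and bystanders: a bottle at (279,95), a glass at (297,295) and a wrench. Next I'll measure the canisters and tray from the depth map.

```bash
cat > h.py <<'E'
import numpy as np, cv2
def cloud(d):
    z=d["z_map"]; m=d["mtx"]; v,u=np.mgrid[:z.shape[0],:z.shape[1]]
    p=np.stack([(u-m[0,2])/m[0,0]*z,-(v-m[1,2])/m[1,1]*z,-z],-1)
    w=p@d["T"][:3,:3].T+d["T"][:3,3]; w[z==0]=np.nan; return w
def report(d):
    w=cloud(d)
    for n,(u,v) in dict(A=(112,170),B=(176,210),C=(249,176),).items():
        q=w[v-30:v+30,u-28:u+28].reshape(-1,3)
        sh=q[(q[:,2]>82)&(q[:,2]<98)]; cap=q[q[:,2]>110]
        r=cv2.minAreaRect(np.vstack([sh,cap])[:,:2].astype(np.float32)); print(n,len(sh),len(cap),"rect",np.round(r[0],1),np.round(r[1],1),round(r[2],1),"cap",np.round((cap[:,:2].min(0)+cap[:,:2].max(0))/2,1),"z",np.median(cap[:,2]).round(1),np.median(sh[:,2]).round(1))
E
python3 - <<'E'
from h import *
d=dict(np.load("top.npz")); report(d); w=cloud(d)
f=d["frame"].astype(int); b=(f[...,2]>f[...,0]+70)&(f[...,2]>120)
b[:,:305]=0;b[:,400:]=0
q=w[b]; print("tray z",np.percentile(q[:,2],[1,50,99]).round(1)); r=cv2.minAreaRect(q[:,:2].astype(np.float32)); print(r)
rim=q[q[:,2]>18]; print(cv2.minAreaRect(rim[:,:2].astype(np.float32)))
q=w[60:125,255:300].reshape(-1,3);q=q[q[:,2]>20];print("bottle",q.min(0),q.max(0))
q=w[265:320,275:320].reshape(-1,3);q=q[q[:,2]>20];print("glass",q.min(0),q.max(0))
print(w[10:370:180,10:500:240,2])
E
```

```text
A 302 306 rect [564.6 329.8] [52.6 51.4] 18.6 cap [564.2 329.4] z 117.6 89.1
B 317 298 rect [483.1 190.8] [52.1 52. ] 71.2 cap [483.2 190.8] z 117.6 89.0
C 320 288 rect [558.1  39.9] [52.1 51.6] 22.6 cap [557.5  40.1] z 117.7 89.0
tray z [nan nan nan]
((519.2744140625, -186.7369384765625), (133.1908721923828, 129.20057678222656), 15.626686096191406)
((518.3429565429688, -187.89625549316406), (129.6143035888672, 130.143310546875), 14.69620418548584)
bottle [713.95997062 -46.30164659  20.16167748] [765.93306895   7.39769223 128.03093923]
glass [286.85588679 -91.59460919  20.23932595] [344.00984061 -33.33995143  77.76966576]
[[-749.53513626 -751.39338178 -752.77204502]
 [   2.9455599    35.57931017    1.05104863]]
```

```bash
cat > go.py <<'E'
import sys, numpy as np
from scipy.spatial.transform import Rotation as Ro
from plant import env
x,y,z,yaw=map(float,sys.argv[1:5])   # TCP target, yaw of closing axis (deg, mod 180)
s=env.sense(); R=Ro.from_rotvec(s["ee_rot"]); t=np.radians(yaw)
Y=np.array([np.cos(t),np.sin(t),0]); Z=np.array([0,0,-1.])
if Y@R.as_matrix()[:,1]<0: Y=-Y
G=Ro.from_matrix(np.c_[np.cross(Y,Z),Y,Z]); d=np.array([x,y,z])-s["ee_pos"]
print("turn first (0.08 units)",((R.inv()*G).as_rotvec()/.08).round(2),"then shift mm in target tool axes",G.inv().apply(d).round(1),
 "pos",s["ee_pos"].round(1),"F",s["ft_force"].round(2),"open",round(s["opening"],1),"grip",round(s["grasp_force"],1),"t",s["t"],"q",s["qpos"].round(2))
E
python3 go.py 564.4 329.6 160 108.6
```

```text
turn first (0.08 units) [-0.02 -0.01 -8.87] then shift mm in target tool axes [-282.1 -284.6   44.4] pos [206.2 509.3 204.4] F [-0.74 -0.76 -0.01] open 94.1 grip 0.0 t 0.1 q [ 1.08  0.09  1.37 -0.    1.68 -0.1 ]
```

Request:
jog_arm:
  rows:
    - {"rz":-0.985}
    - {"rz":-0.985}
    - {"rz":-0.985}
    - {"rz":-0.985}
    - {"rz":-0.985}
    - {"rz":-0.985}
    - {"rz":-0.985}
    - {"rz":-0.985}
    - {"rz":-0.99}
    - {"dx":-0.56,"dy":-0.57}
    - {"dx":-0.56,"dy":-0.57}
    - {"dx":-0.56,"dy":-0.57}
    - {"dx":-0.56,"dy":-0.57}
    - {"dx":-0.56,"dy":-0.57}
    - {"dx":-0.56,"dy":-0.57}
    - {"dx":-0.56,"dy":-0.57}
    - {"dx":-0.56,"dy":-0.57}
    - {"dx":-0.56,"dy":-0.57}
    - {"dx":-0.56,"dy":-0.57}

```text
validation failed for argument at $.ro...
```

Request:
jog_arm:
  rows:
    - {}
    - {}

```text
validation failed for argument at $.ro...
```

```bash
python3 go.py 564.4 329.6 36 108.6
```

```text
turn first (0.08 units) [-0.02 -0.01 -8.87] then shift mm in target tool axes [-282.1 -284.6  168.4] pos [206.2 509.3 204.4] F [-0.74 -0.76 -0.01] open 94.1 grip 0.0 t 0.1 q [ 1.08  0.09  1.37 -0.    1.68 -0.1 ]
```

Request:
jog_arm:
  rows:
    - {"dx":0,"dy":0,"dz":0,"rx":0,"ry":0,"rz":-0.985,"grip":1}
    - {"dx":0,"dy":0,"dz":0,"rx":0,"ry":0,"rz":-0.985,"grip":1}
    - {"dx":0,"dy":0,"dz":0,"rx":0,"ry":0,"rz":-0.985,"grip":1}
    - {"dx":0,"dy":0,"dz":0,"rx":0,"ry":0,"rz":-0.985,"grip":1}
    - {"dx":0,"dy":0,"dz":0,"rx":0,"ry":0,"rz":-0.985,"grip":1}
    - {"dx":0,"dy":0,"dz":0,"rx":0,"ry":0,"rz":-0.985,"grip":1}
    - {"dx":0,"dy":0,"dz":0,"rx":0,"ry":0,"rz":-0.985,"grip":1}
    - {"dx":0,"dy":0,"dz":0,"rx":0,"ry":0,"rz":-0.985,"grip":1}
    - {"dx":0,"dy":0,"dz":0,"rx":0,"ry":0,"rz":-0.99,"grip":1}
    - {"dx":-0.56,"dy":-0.57,"dz":0,"rx":0,"ry":0,"rz":0,"grip":1}
    - {"dx":-0.56,"dy":-0.57,"dz":0,"rx":0,"ry":0,"rz":0,"grip":1}
    - {"dx":-0.56,"dy":-0.57,"dz":0,"rx":0,"ry":0,"rz":0,"grip":1}
    - {"dx":-0.56,"dy":-0.57,"dz":0,"rx":0,"ry":0,"rz":0,"grip":1}
    - {"dx":-0.56,"dy":-0.57,"dz":0,"rx":0,"ry":0,"rz":0,"grip":1}
    - {"dx":-0.56,"dy":-0.57,"dz":0,"rx":0,"ry":0,"rz":0,"grip":1}
    - {"dx":-0.56,"dy":-0.57,"dz":0,"rx":0,"ry":0,"rz":0,"grip":1}
    - {"dx":-0.56,"dy":-0.57,"dz":0,"rx":0,"ry":0,"rz":0,"grip":1}
    - {"dx":-0.56,"dy":-0.57,"dz":0,"rx":0,"ry":0,"rz":0,"grip":1}
    - {"dx":-0.56,"dy":-0.57,"dz":0,"rx":0,"ry":0,"rz":0,"grip":1}
    - {"dx":0,"dy":0,"dz":0,"rx":0,"ry":0,"rz":0,"grip":1}
  squeeze: 25

```text
t: 2.1
ee_pos: [566.3, 325.6, 203.2]
ee_rot: [0.499, -3.1, 0.004]
ft_force: [0.8, 0.3, -0.2]
opening: 93.9
grasp_force: 0.0
```

```bash
python3 go.py 564.4 329.6 36 108.6
```

```text
turn first (0.08 units) [-0.03 -0.02 -0.07] then shift mm in target tool axes [  0.5   4.4 167.2] pos [566.3 325.6 203.2] F [ 0.81  0.26 -0.21] open 93.9 grip 0.0 t 2.1 q [ 0.44  0.32  1.1  -0.    1.72 -1.45]
```

Request:
jog_arm:
  rows:
    - {"dx":0.01,"dy":0.09,"dz":0.5,"rx":0,"ry":0,"rz":-0.07,"grip":1}
    - {"dx":0,"dy":0,"dz":0.5,"rx":0,"ry":0,"rz":0,"grip":1}
    - {"dx":0,"dy":0,"dz":0.5,"rx":0,"ry":0,"rz":0,"grip":1}
    - {"dx":0,"dy":0,"dz":0.5,"rx":0,"ry":0,"rz":0,"grip":1}
    - {"dx":0,"dy":0,"dz":0.5,"rx":0,"ry":0,"rz":0,"grip":1}
    - {"dx":0,"dy":0,"dz":0.5,"rx":0,"ry":0,"rz":0,"grip":1}
    - {"dx":0,"dy":0,"dz":0.34,"rx":0,"ry":0,"rz":0,"grip":1}
    - {"dx":0,"dy":0,"dz":0,"rx":0,"ry":0,"rz":0,"grip":1}
    - {"dx":0,"dy":0,"dz":0,"rx":0,"ry":0,"rz":0,"grip":1}

```text
t: 3.0
ee_pos: [560.2, 333.5, 38.4]
ee_rot: [0.517, -3.098, 0.0]
ft_force: [-0.1, -0.5, -0.4]
opening: 94.0
grasp_force: 0.0
```

```bash
python3 go.py 564.4 329.6 36 108.6
```

```text
turn first (0.08 units) [ 0.   -0.01  0.08] then shift mm in target tool axes [-2.7 -5.   2.4] pos [560.2 333.5  38.4] F [-0.09 -0.49 -0.41] open 94.0 grip 0.0 t 3.0 q [ 0.45  0.39  1.34  0.    1.41 -1.45]
```

Request:
jog_arm:
  rows:
    - {"dx":-0.05,"dy":-0.1,"dz":0.04,"rx":0,"ry":0,"rz":0,"grip":1}
    - {"dx":0,"dy":0,"dz":0,"rx":0,"ry":0,"rz":0,"grip":1}
    - {"dx":0,"dy":0,"dz":0,"rx":0,"ry":0,"rz":0,"grip":1}
    - {"dx":0,"dy":0,"dz":0,"rx":0,"ry":0,"rz":0,"grip":1}

```text
t: 3.4
ee_pos: [565.3, 329.3, 37.2]
ee_rot: [-0.516, 3.098, 0.001]
ft_force: [0.1, 0.8, 0.0]
opening: 94.3
grasp_force: 0.0
```

```bash
python3 go.py 564.4 329.6 36 108.6
```

```text
turn first (0.08 units) [0.   0.01 0.07] then shift mm in target tool axes [0.7 0.5 1.2] pos [565.3 329.3  37.2] F [0.1  0.84 0.04] open 94.3 grip 0.0 t 3.4 q [ 0.44  0.4   1.33  0.    1.41 -1.46]
```

Centred. Close and lift 25 mm slowly.

Request:
jog_arm:
  rows:
    - {"dx":0,"dy":0,"dz":0,"rx":0,"ry":0,"rz":0,"grip":-1}
    - {"dx":0,"dy":0,"dz":0,"rx":0,"ry":0,"rz":0,"grip":-1}
    - {"dx":0,"dy":0,"dz":0,"rx":0,"ry":0,"rz":0,"grip":-1}
    - {"dx":0,"dy":0,"dz":0,"rx":0,"ry":0,"rz":0,"grip":-1}
    - {"dx":0,"dy":0,"dz":0,"rx":0,"ry":0,"rz":0,"grip":-1}
    - {"dx":0,"dy":0,"dz":0,"rx":0,"ry":0,"rz":0,"grip":-1}
    - {"dx":0,"dy":0,"dz":0,"rx":0,"ry":0,"rz":0,"grip":-1}
    - {"dx":0,"dy":0,"dz":0,"rx":0,"ry":0,"rz":0,"grip":-1}
  squeeze: 25

```text
t: 4.2
ee_pos: [564.8, 329.4, 36.5]
ee_rot: [0.517, -3.099, -0.0]
ft_force: [-0.4, -0.8, -0.7]
opening: 52.0
grasp_force: 25.0
```

Request:
jog_arm:
  rows:
    - {"dx":0,"dy":0,"dz":-0.1,"rx":0,"ry":0,"rz":0,"grip":-1}
    - {"dx":0,"dy":0,"dz":-0.1,"rx":0,"ry":0,"rz":0,"grip":-1}
    - {"dx":0,"dy":0,"dz":-0.1,"rx":0,"ry":0,"rz":0,"grip":-1}
    - {"dx":0,"dy":0,"dz":-0.1,"rx":0,"ry":0,"rz":0,"grip":-1}
    - {"dx":0,"dy":0,"dz":0,"rx":0,"ry":0,"rz":0,"grip":-1}
    - {"dx":0,"dy":0,"dz":0,"rx":0,"ry":0,"rz":0,"grip":-1}
    - {"dx":0,"dy":0,"dz":0,"rx":0,"ry":0,"rz":0,"grip":-1}
    - {"dx":0,"dy":0,"dz":0,"rx":0,"ry":0,"rz":0,"grip":-1}

```text
t: 5.0
ee_pos: [564.6, 329.1, 56.1]
ee_rot: [0.517, -3.098, 0.0]
ft_force: [0.4, 1.0, -2.4]
opening: 51.9
grasp_force: 25.0
```

```bash
python3 go.py 564.4 329.6 36 108.6
```

```text
turn first (0.08 units) [-0.   -0.01  0.07] then shift mm in target tool axes [ 0.1  0.5 20.1] pos [564.6 329.1  56.1] F [ 0.45  1.03 -2.43] open 51.9 grip 25.0 t 5.0 q [ 0.44  0.38  1.31  0.    1.45 -1.46]
```

-2.4 N falls between empty (-1.3) and full (-4.4 or more), so I'll average more readings.

```bash
cat > weigh.py <<'E'
from plant import env, optics
import numpy as np
F=[]
for i in range(10):
    optics.get_image("top"); F.append(env.sense()["ft_force"])
F=np.array(F); print(F[:,2].round(2),F.mean(0).round(2),F.std(0).round(2))
E
python3 weigh.py
```

```text
[-1.58 -1.08 -0.45 -2.15 -1.75 -0.93 -0.5  -0.69 -1.2  -1.56] [-0.29  0.15 -1.19] [0.32 0.34 0.54]
```

The mean is -1.2 N, so A is empty. I'll set it back down.

Request:
jog_arm:
  rows:
    - {"dx":0,"dy":0,"dz":0.1,"rx":0,"ry":0,"rz":0,"grip":-1}
    - {"dx":0,"dy":0,"dz":0.1,"rx":0,"ry":0,"rz":0,"grip":-1}
    - {"dx":0,"dy":0,"dz":0.1,"rx":0,"ry":0,"rz":0,"grip":-1}
    - {"dx":0,"dy":0,"dz":0.06,"rx":0,"ry":0,"rz":0,"grip":-1}
    - {"dx":0,"dy":0,"dz":0.04,"rx":0,"ry":0,"rz":0,"grip":-1}
    - {"dx":0,"dy":0,"dz":0,"rx":0,"ry":0,"rz":0,"grip":-1}
    - {"dx":0,"dy":0,"dz":0,"rx":0,"ry":0,"rz":0,"grip":-1}
    - {"dx":0,"dy":0,"dz":0,"rx":0,"ry":0,"rz":0,"grip":-1}

```text
t: 6.3
ee_pos: [564.9, 329.3, 36.5]
ee_rot: [-0.517, 3.099, 0.0]
ft_force: [0.2, 0.9, -1.2]
opening: 51.7
grasp_force: 25.0
```

Request:
jog_arm:
  rows:
    - {"dx":0,"dy":0,"dz":0,"rx":0,"ry":0,"rz":0,"grip":1}
    - {"dx":0,"dy":0,"dz":0,"rx":0,"ry":0,"rz":0,"grip":1}
    - {"dx":0,"dy":0,"dz":0,"rx":0,"ry":0,"rz":0,"grip":1}
    - {"dx":0,"dy":0,"dz":0,"rx":0,"ry":0,"rz":0,"grip":1}
    - {"dx":0,"dy":0,"dz":0,"rx":0,"ry":0,"rz":0,"grip":1}
    - {"dx":0,"dy":0,"dz":0,"rx":0,"ry":0,"rz":0,"grip":1}
    - {"dx":0,"dy":0,"dz":-0.3,"rx":0,"ry":0,"rz":0,"grip":1}
    - {"dx":0,"dy":0,"dz":-0.5,"rx":0,"ry":0,"rz":0,"grip":1}
    - {"dx":0,"dy":0,"dz":-0.5,"rx":0,"ry":0,"rz":0,"grip":1}
    - {"dx":0,"dy":0,"dz":-0.5,"rx":0,"ry":0,"rz":0,"grip":1}
    - {"dx":0,"dy":0,"dz":-0.5,"rx":0,"ry":0,"rz":0,"grip":1}
    - {"dx":0,"dy":0,"dz":-0.2,"rx":0,"ry":0,"rz":0,"grip":1}
    - {"dx":0,"dy":0,"dz":0,"rx":0,"ry":0,"rz":0,"grip":1}
    - {"dx":0,"dy":0,"dz":0,"rx":0,"ry":0,"rz":0,"grip":1}
    - {"dx":0,"dy":0,"dz":0,"rx":0,"ry":0,"rz":0,"grip":1}

```text
t: 7.8
ee_pos: [564.0, 328.8, 159.4]
ee_rot: [0.516, -3.095, 0.001]
ft_force: [0.3, 0.5, -0.2]
opening: 94.2
grasp_force: 0.0
```

```bash
python3 go.py 558 40 160 112.6
```

```text
turn first (0.08 units) [-0.   -0.04 -0.8 ] then shift mm in target tool axes [ 116.5 -264.3   -0.6] pos [564.  328.8 159.4] F [ 0.31  0.52 -0.16] open 94.2 grip 0.0 t 7.8 q [ 0.44  0.33  1.17  0.    1.64 -1.46]
```

Request:
jog_arm:
  rows:
    - {"dx":0,"dy":0,"dz":0,"rx":0,"ry":0,"rz":-0.8,"grip":1}
    - {"dx":0.233,"dy":-0.53,"dz":0,"rx":0,"ry":0,"rz":0,"grip":1}
    - {"dx":0.233,"dy":-0.53,"dz":0,"rx":0,"ry":0,"rz":0,"grip":1}
    - {"dx":0.233,"dy":-0.53,"dz":0,"rx":0,"ry":0,"rz":0,"grip":1}
    - {"dx":0.233,"dy":-0.53,"dz":0,"rx":0,"ry":0,"rz":0,"grip":1}
    - {"dx":0.233,"dy":-0.53,"dz":0,"rx":0,"ry":0,"rz":0,"grip":1}
    - {"dx":0.233,"dy":-0.53,"dz":0,"rx":0,"ry":0,"rz":0,"grip":1}
    - {"dx":0.233,"dy":-0.53,"dz":0,"rx":0,"ry":0,"rz":0,"grip":1}
    - {"dx":0.233,"dy":-0.53,"dz":0,"rx":0,"ry":0,"rz":0,"grip":1}
    - {"dx":0.233,"dy":-0.53,"dz":0,"rx":0,"ry":0,"rz":0,"grip":1}
    - {"dx":0.233,"dy":-0.53,"dz":0,"rx":0,"ry":0,"rz":0,"grip":1}
    - {"dx":0,"dy":0,"dz":0,"rx":0,"ry":0,"rz":0,"grip":1}
    - {"dx":0,"dy":0,"dz":0,"rx":0,"ry":0,"rz":0,"grip":1}
    - {"dx":0,"dy":0,"dz":0,"rx":0,"ry":0,"rz":0,"grip":1}
    - {"dx":0,"dy":0,"dz":0,"rx":0,"ry":0,"rz":0,"grip":1}

```text
t: 9.3
ee_pos: [558.9, 40.9, 161.1]
ee_rot: [0.618, -3.08, -0.001]
ft_force: [0.4, 0.4, 0.1]
opening: 94.2
grasp_force: 0.0
```

```bash
python3 go.py 558 40 36 112.6
```

```text
turn first (0.08 units) [ 0.01 -0.01  0.02] then shift mm in target tool axes [  1.2  -0.5 125.1] pos [558.9  40.9 161.1] F [0.36 0.38 0.13] open 94.2 grip 0.0 t 9.3 q [-0.03  0.12  1.42  0.    1.6  -1.99]
```

Request:
jog_arm:
  rows:
    - {"dx":0.02,"dy":-0.01,"dz":0.5,"rx":0,"ry":0,"rz":0,"grip":1}
    - {"dx":0,"dy":0,"dz":0.5,"rx":0,"ry":0,"rz":0,"grip":1}
    - {"dx":0,"dy":0,"dz":0.5,"rx":0,"ry":0,"rz":0,"grip":1}
    - {"dx":0,"dy":0,"dz":0.5,"rx":0,"ry":0,"rz":0,"grip":1}
    - {"dx":0,"dy":0,"dz":0.48,"rx":0,"ry":0,"rz":0,"grip":1}
    - {"dx":0,"dy":0,"dz":0,"rx":0,"ry":0,"rz":0,"grip":1}
    - {"dx":0,"dy":0,"dz":0,"rx":0,"ry":0,"rz":0,"grip":1}
    - {"dx":0,"dy":0,"dz":0,"rx":0,"ry":0,"rz":0,"grip":1}
    - {"dx":0,"dy":0,"dz":0,"rx":0,"ry":0,"rz":0,"grip":1}

```text
t: 10.2
ee_pos: [559.8, 39.1, 39.5]
ee_rot: [-0.615, 3.077, -0.001]
ft_force: [-0.3, 0.2, -0.2]
opening: 94.5
grasp_force: 0.0
```

Request:
jog_arm:
  rows:
    - {"dx":0,"dy":0,"dz":0,"rx":0,"ry":0,"rz":0,"grip":-1}
    - {"dx":0,"dy":0,"dz":0,"rx":0,"ry":0,"rz":0,"grip":-1}
    - {"dx":0,"dy":0,"dz":0,"rx":0,"ry":0,"rz":0,"grip":-1}
    - {"dx":0,"dy":0,"dz":0,"rx":0,"ry":0,"rz":0,"grip":-1}
    - {"dx":0,"dy":0,"dz":0,"rx":0,"ry":0,"rz":0,"grip":-1}
    - {"dx":0,"dy":0,"dz":0,"rx":0,"ry":0,"rz":0,"grip":-1}
    - {"dx":0,"dy":0,"dz":0,"rx":0,"ry":0,"rz":0,"grip":-1}
    - {"dx":0,"dy":0,"dz":0,"rx":0,"ry":0,"rz":0,"grip":-1}
  squeeze: 25

```text
t: 11.0
ee_pos: [558.3, 39.2, 37.4]
ee_rot: [0.615, -3.081, -0.001]
ft_force: [-0.6, 1.0, 1.5]
opening: 51.9
grasp_force: 25.0
```

Request:
jog_arm:
  rows:
    - {"dx":0,"dy":0,"dz":-0.1,"rx":0,"ry":0,"rz":0,"grip":-1}
    - {"dx":0,"dy":0,"dz":-0.1,"rx":0,"ry":0,"rz":0,"grip":-1}
    - {"dx":0,"dy":0,"dz":-0.1,"rx":0,"ry":0,"rz":0,"grip":-1}
    - {"dx":0,"dy":0,"dz":-0.1,"rx":0,"ry":0,"rz":0,"grip":-1}
    - {"dx":0,"dy":0,"dz":0,"rx":0,"ry":0,"rz":0,"grip":-1}
    - {"dx":0,"dy":0,"dz":0,"rx":0,"ry":0,"rz":0,"grip":-1}
    - {"dx":0,"dy":0,"dz":0,"rx":0,"ry":0,"rz":0,"grip":-1}
    - {"dx":0,"dy":0,"dz":0,"rx":0,"ry":0,"rz":0,"grip":-1}

```text
t: 11.8
ee_pos: [558.1, 39.0, 57.1]
ee_rot: [0.615, -3.08, -0.0]
ft_force: [0.8, 0.5, -4.2]
opening: 51.7
grasp_force: 25.0
```

```bash
python3 weigh.py; python3 go.py 518.5 -187.6 130 104.8
```

```text
[-3.89 -5.22 -4.55 -4.39 -5.56 -4.79 -4.99 -4.26 -3.78 -4.51] [-0.08 -0.03 -4.59] [0.68 0.56 0.53]
turn first (0.08 units) [0.  0.  1.7] then shift mm in target tool axes [  96.5 -208.9  -72.5] pos [558.4  39.   57.5] F [-0.97 -0.44 -4.51] open 52.0 grip 25.0 t 12.3 q [-0.03  0.18  1.56  0.    1.4  -2.  ]
```

C weighs 4.6 N, about 470 g, so it is the full one. I'll lift it and carry it to the tray.

Request:
jog_arm:
  rows:
    - {"dx":0,"dy":0,"dz":-0.2,"rx":0,"ry":0,"rz":0,"grip":-1}
    - {"dx":0,"dy":0,"dz":-0.3,"rx":0,"ry":0,"rz":0,"grip":-1}
    - {"dx":0,"dy":0,"dz":-0.3,"rx":0,"ry":0,"rz":0.4,"grip":-1}
    - {"dx":0,"dy":0,"dz":-0.2,"rx":0,"ry":0,"rz":0.5,"grip":-1}
    - {"dx":0,"dy":0,"dz":0,"rx":0,"ry":0,"rz":0.5,"grip":-1}
    - {"dx":0.1,"dy":-0.2,"dz":0,"rx":0,"ry":0,"rz":0.3,"grip":-1}
    - {"dx":0.15,"dy":-0.35,"dz":0,"rx":0,"ry":0,"rz":0,"grip":-1}
    - {"dx":0.2,"dy":-0.43,"dz":0,"rx":0,"ry":0,"rz":0,"grip":-1}
    - {"dx":0.2,"dy":-0.43,"dz":0,"rx":0,"ry":0,"rz":0,"grip":-1}
    - {"dx":0.2,"dy":-0.43,"dz":0,"rx":0,"ry":0,"rz":0,"grip":-1}
    - {"dx":0.2,"dy":-0.43,"dz":0,"rx":0,"ry":0,"rz":0,"grip":-1}
    - {"dx":0.2,"dy":-0.43,"dz":0,"rx":0,"ry":0,"rz":0,"grip":-1}
    - {"dx":0.2,"dy":-0.43,"dz":0,"rx":0,"ry":0,"rz":0,"grip":-1}
    - {"dx":0.2,"dy":-0.43,"dz":0,"rx":0,"ry":0,"rz":0,"grip":-1}
    - {"dx":0.15,"dy":-0.35,"dz":0,"rx":0,"ry":0,"rz":0,"grip":-1}
    - {"dx":0.1,"dy":-0.2,"dz":0,"rx":0,"ry":0,"rz":0,"grip":-1}
    - {"dx":0.05,"dy":-0.1,"dz":0,"rx":0,"ry":0,"rz":0,"grip":-1}
    - {"dx":0,"dy":0,"dz":0,"rx":0,"ry":0,"rz":0,"grip":-1}
    - {"dx":0,"dy":0,"dz":0,"rx":0,"ry":0,"rz":0,"grip":-1}
    - {"dx":0,"dy":0,"dz":0,"rx":0,"ry":0,"rz":0,"grip":-1}
  squeeze: 28

```text
t: 14.3
ee_pos: [518.3, -188.6, 107.5]
ee_rot: [-0.407, 3.115, 0.001]
ft_force: [0.2, -0.1, -4.3]
opening: 51.8
grasp_force: 28.0
```

```bash
python3 go.py 518.5 -187.6 42.5 104.8
python3 - <<'E'
from plant import optics
import cv2
d=optics.get_image("scene"); cv2.imwrite("pics/carry.png",d["frame"][:,:,::-1])
E
```

```text
turn first (0.08 units) [0.01 0.   0.02] then shift mm in target tool axes [-0.4  1.  65. ] pos [ 518.3 -188.6  107.5] F [ 0.21 -0.11 -4.29] open 51.8 grip 28.0 t 14.3 q [-0.45  0.13  1.52  0.    1.49 -2.28]
```

View pics/carry.png

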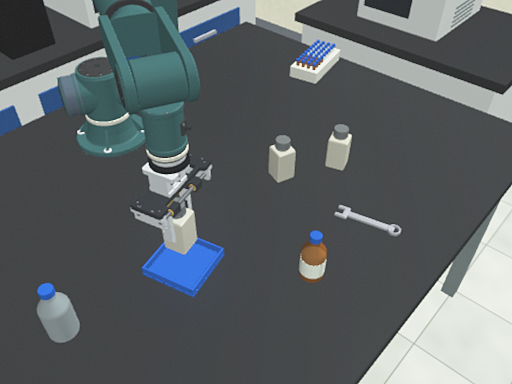

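The picture shows the canister held upright above the tray at (180,235), with A and B standing undisturbed at (339,148) and (282,160). I'll lower it now.

Request:
jog_arm:
  rows:
    - {"dx":0,"dy":0.02,"dz":0.2,"rx":0,"ry":0,"rz":0,"grip":-1}
    - {"dx":0,"dy":0,"dz":0.25,"rx":0,"ry":0,"rz":0,"grip":-1}
    - {"dx":0,"dy":0,"dz":0.25,"rx":0,"ry":0,"rz":0,"grip":-1}
    - {"dx":0,"dy":0,"dz":0.2,"rx":0,"ry":0,"rz":0,"grip":-1}
    - {"dx":0,"dy":0,"dz":0.15,"rx":0,"ry":0,"rz":0,"grip":-1}
    - {"dx":0,"dy":0,"dz":0.1,"rx":0,"ry":0,"rz":0,"grip":-1}
    - {"dx":0,"dy":0,"dz":0.05,"rx":0,"ry":0,"rz":0,"grip":-1}
    - {"dx":0,"dy":0,"dz":0.03,"rx":0,"ry":0,"rz":0,"grip":-1}
    - {"dx":0,"dy":0,"dz":0.03,"rx":0,"ry":0,"rz":0,"grip":-1}
    - {"dx":0,"dy":0,"dz":0.02,"rx":0,"ry":0,"rz":0,"grip":-1}
    - {"dx":0,"dy":0,"dz":0,"rx":0,"ry":0,"rz":0,"grip":-1}
    - {"dx":0,"dy":0,"dz":0,"rx":0,"ry":0,"rz":0,"grip":-1}
    - {"dx":0,"dy":0,"dz":0,"rx":0,"ry":0,"rz":0,"grip":-1}

```text
t: 15.65
ee_pos: [518.1, -188.6, 43.7]
ee_rot: [-0.405, 3.115, -0.0]
ft_force: [-0.5, -0.5, -4.4]
opening: 51.7
grasp_force: 28.0
```

```bash
python3 weigh.py; python3 go.py 518.5 -187.6 42.5 104.8
```

```text
[-4.86 -3.94 -5.5  -4.96 -4.57 -5.08 -4.99 -4.19 -4.93 -5.45] [ 0.1   0.07 -4.85] [0.57 0.39 0.47]
turn first (0.08 units) [0. 0. 0.] then shift mm in target tool axes [-0.8  0.8  1. ] pos [ 517.9 -188.5   43.5] F [ 0.99  0.15 -5.45] open 51.5 grip 28.0 t 16.15 q [-0.45  0.18  1.6   0.    1.37 -2.28]
```

Still hanging free, about 1 mm above the floor. I'll lower it until it touches.

Request:
jog_arm:
  rows:
    - {"dx":0,"dy":0,"dz":0.015,"rx":0,"ry":0,"rz":0,"grip":-1}
    - {"dx":0,"dy":0,"dz":0.015,"rx":0,"ry":0,"rz":0,"grip":-1}
    - {"dx":0,"dy":0,"dz":0,"rx":0,"ry":0,"rz":0,"grip":-1}
    - {"dx":0,"dy":0,"dz":0,"rx":0,"ry":0,"rz":0,"grip":-1}

```text
t: 16.55
ee_pos: [518.1, -188.6, 42.4]
ee_rot: [-0.405, 3.115, -0.0]
ft_force: [-1.1, -0.1, -2.4]
opening: 52.0
grasp_force: 28.0
```

```bash
python3 weigh.py; python3 go.py 518.5 -187.6 42.5 104.8
```

```text
[-1.59 -1.05 -1.88 -0.98 -0.14  0.2   0.66  0.45  1.47  1.61] [-0.87  0.52 -0.13] [0.26 0.46 1.16]
turn first (0.08 units) [-0.    0.01  0.  ] then shift mm in target tool axes [-0.6  0.8 -0.1] pos [ 518.1 -188.6   42.4] F [-0.74  0.73  1.61] open 52.0 grip 28.0 t 17.05 q [-0.45  0.18  1.6   0.    1.36 -2.28]
```

The tray now bears the weight. Release and retreat.

Request:
jog_arm:
  rows:
    - {"dx":0,"dy":0,"dz":0,"rx":0,"ry":0,"rz":0,"grip":1}
    - {"dx":0,"dy":0,"dz":0,"rx":0,"ry":0,"rz":0,"grip":1}
    - {"dx":0,"dy":0,"dz":0,"rx":0,"ry":0,"rz":0,"grip":1}
    - {"dx":0,"dy":0,"dz":0,"rx":0,"ry":0,"rz":0,"grip":1}
    - {"dx":0,"dy":0,"dz":0,"rx":0,"ry":0,"rz":0,"grip":1}
    - {"dx":0,"dy":0,"dz":0,"rx":0,"ry":0,"rz":0,"grip":1}
    - {"dx":0,"dy":0,"dz":-0.3,"rx":0,"ry":0,"rz":0,"grip":1}
    - {"dx":0,"dy":0,"dz":-0.5,"rx":0,"ry":0,"rz":0,"grip":1}
    - {"dx":0,"dy":0,"dz":-0.5,"rx":0,"ry":0,"rz":0,"grip":1}
    - {"dx":0,"dy":0,"dz":-0.5,"rx":0,"ry":0,"rz":0,"grip":1}
    - {"dx":0,"dy":0,"dz":-0.5,"rx":0,"ry":0,"rz":0,"grip":1}
    - {"dx":0,"dy":0,"dz":-0.5,"rx":0,"ry":0,"rz":0,"grip":1}
    - {"dx":0,"dy":0,"dz":0,"rx":0,"ry":0,"rz":0,"grip":1}
    - {"dx":0,"dy":0,"dz":0,"rx":0,"ry":0,"rz":0,"grip":1}
    - {"dx":0,"dy":0,"dz":0,"rx":0,"ry":0,"rz":0,"grip":1}

```text
t: 18.55
ee_pos: [517.2, -188.1, 180.4]
ee_rot: [0.405, -3.113, -0.002]
ft_force: [0.2, 0.1, -0.4]
opening: 93.8
grasp_force: 0.0
```

Run:
```python
from plant import optics
import cv2
d=optics.get_image("scene"); cv2.imwrite("pics/end.png",d["frame"][:,:,::-1])
```

```text
(no output)
```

View pics/end.png

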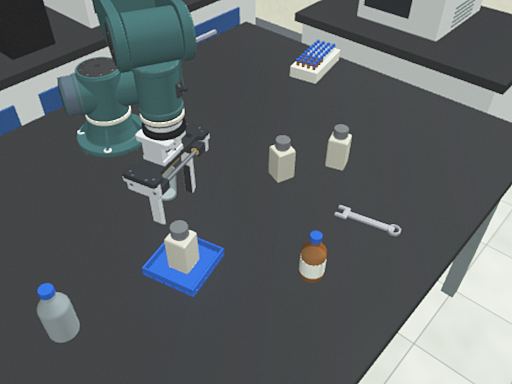

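The full canister stands upright in the middle of the tray at (182,248). A and B stand where they were at (339,148) and (282,160), and the gripper is clear.

```bash
python3 -c "
from plant import env
print(env.job_done())"
```

```text
the job is handed in; nothing more can be done
None
```

The full canister was the rightmost of the three (I called it C; about 4.6 N in the grip, against 1.2 N for the leftmost); it now stands upright in the blue tray, the two empty ones (the middle one never lifted) stand where they were, and the job is handed in at about 18.6 s, with no verdict returned.

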